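# Sort the bench: bottles to the rack, carton to its tray, beakers paired in the dish

## Robot

A 7-joint arm with a two-finger parallel gripper is mounted at the origin on a cart in front of the work surface, level with it; the furniture and walls round the work are solid. World frame = base frame: x ahead of the robot, y to its left, z up, the work surface at z = 0. Lengths are in m, angles in rad, forces in N, time in s.
With the tool pointing down it reaches from about 0.4 to 0.85 m from the base axis. Payload 4.5 kg.
Tool frame: the origin (TCP) lies midway between the tips of the shut fingers; the grasp point (between the pads) lies 19 mm behind it; z points along the fingers, y is the line along which they close (so a half turn about z gives the same grasp; the last joint's range is limited). The gripper opens to 85 mm and grips with 20 to 120 N. Pads are 22 mm wide; open, the fingers measure 114 mm over their backs; the gripper's body (76 mm by 85 mm) begins 54 mm behind the grasp point. The pads swing forward as they close: fully open they stand 13 mm farther back than shut.
Start: joints at [-1.2, 0.689, -0.195, 1.565, 0.157, 0.902, -0.215], TCP at [0.207, 0.59, 0.231] pointing down, gripper open.
Joint ranges: [-3.01, 3.01], [-0.46, 2.08], [-1.47, 1.51], [0.13, 2.56], [-1, 4.14], [0.04, 2.09], [-2.66, 2.66]. Speed limits (rad/s): [2.57, 2.57, 3.14, 3.14, 3.14, 3.14, 3.14].

## Interface

Orientations are given as a unit quaternion [x, y, z, w].
In Python, from station import sense, get_image, calibration, job_done gives the robot as it stands.
- The arm moves only by the tool carry_out, never from a script. Its argument "rows" is one flat list of numbers, 4 for each row, row after row: the shift along the tool's x, y, z in units of 0.1 m (1.0 is 0.1 m), then the turn about the tool's z in units of 180 degrees (1.0 is 180 degrees). A call has 1 to 10 rows; each row shifts and turns the commanded pose from where the row before left it, along the tool's axes as they then stand; what a row does not reach is not made up. A row lasts 1/12 s, in which the tool goes at most 41.7 mm and 7.16 degrees, less where a joint would pass 70% of its speed; a pose out of reach is approached as far as the arm can. A call with a number of a shift or a turn outside -1 to 1 is refused whole. A call with a gripper value outside its range is refused whole. "hand" is the finger opening in mm, from 0 to 85.4, set as the call begins (left out, the last holds). The fingers move at their own pace and stop on an object; "newtons" is the grip in N (left out, the last holds). Time passes only in rows, so rows that do not move let the fingers close. It gives the time, the measured TCP pose, the force, the opening and the grip force at its end, in the units of the state.
- sense(): the state, without advancing time (a new reading comes with each control period).
- get_image(name): name is "side" or "top" or "wrist"; returns the picture (400x640x3 uint8, red, green, blue); there is no depth.
- calibration(name): a dict with "fovy" (degrees; the focal length in pixels is half the picture's height over the tangent of half this angle, whatever the lens; pixels are square), "cx", "cy" (the principal point, pixels), "k1" (the pictures are not rectified: a ray, as slopes to the right and down, at radius r is drawn at 1 + k1 r^2 times it, then the intrinsics apply), "extrinsics" (4x4, takes a point from camera to world coordinates); the wrist camera has in their place "T_tool_cam" (4x4, takes a point from camera to tool coordinates, whose origin is the TCP and whose axes are the flange's). Camera axes: x right, y up, looking along -z (the intrinsics and any distortion apply to the point x, -y, -z); pixel columns grow to the right and rows downward; lengths in m; the calibration is good to about 2 mm. A picture is of the moment at which its call begins: read the wrist's pose just before it. calibration takes no time and is no camera call.
- job_done(): hands the job in; it is judged then, once.
The state is a dict: "clock": time; "joint_pos": joint angles; "qvel": joint speeds; "joint_efforts": joint torques, N m; "position": TCP position; "eef_rot": TCP orientation; "wrist_force": force on the tool from outside, world axes, zero at the start; "wrist_torque": the same for the moment, N m; "finger_gap": finger opening in m; "gripper_force": force on a finger pad.
Only numpy, scipy, OpenCV 4.12 (cv2) and the standard library are available. Lean on these libraries where they do the work, as an engineer would, in place of code of your own. Each camera call takes 0.05 s, during which the arm holds its last target. There are 200 camera calls.

## Task

Put the loose bottles, carton and beakers away: the larger bottle in the wide well of the bottle rack and the smaller one in the narrow well, and the loose carton upright in the empty bay of the carton tray without shifting the carton already there. Stand the mouth-up beaker in the middle of the round dish and set the other beaker, still mouth-down, centred on top of it rim on rim. Tip nothing over, and leave everything standing free and at rest.

Things in the scene. Friction and masses are not known exactly. Their poses are not given: they have to be found in the camera images.
- beaker_up: Clear plastic beaker standing mouth-up, 65 mm across the rim, about 57 mm across the base, 76 mm high, thin wall. Origin: centre of its base; its z axis points from base to mouth (up).
- beaker_down: Clear plastic beaker exactly like the other (65 mm rim, 57 mm base, 76 mm high) but standing mouth-down. Origin: centre of its base, which is on top, 76 mm above its rim; its z axis points from base to mouth (down).
- bottle_tall: The larger round white bottle with a screw cap, 60 mm in diameter, 139 mm high with cap; straight body for the lowest 100 mm. Origin: centre of its underside, z up.
- bottle_small: The smaller round white bottle with a screw cap, 48 mm in diameter, 104 mm high with cap; straight body for the lowest 75 mm. Origin: centre of its underside, z up.
- carton: The loose small white carton (the one not in the tray) standing on the open worktop, 50 mm along its x by 60 mm along its y by 80 mm high. Origin: centre of its underside, z up.
- parked_carton: Another small white carton, 60 mm along its x by 50 mm along its y by 78 mm high, already standing in the left-hand bay of the carton tray, its x turned across the tray; loose, to be left there. Origin: centre of its underside, z up.
- dish: Shallow round pale metal dish, fixed to the worktop, 94 mm in diameter, 11 mm high over the rim, wall 5 mm, flat floor 4 mm above the worktop. Origin: centre of its underside, z up. (Behind the work stand two machines up to 0.33 m high: fronts at x = 0.54 m for y < 0.02 m and at 0.56 m for y > 0.27 m; the bay between them is open.)
- bottle_rack: Grey plastic block, fixed, 155 mm (its x) by 90 mm (its y) by 22 mm high, with two round wells 16 mm deep (floor 6 mm above the worktop): the wide one, 76 mm in diameter, centred at x = -34.5 mm, y = 0 (right), the narrow one, 64 mm, at x = +40.5 mm, y = 0 (left). Origin: centre of its underside, z up; +x points to the robot's left, within 5 degrees.
- carton_tray: Low grey plastic tray, fixed, 150 mm (its x) by 90 mm (its y) by 22 mm high, walls 4 mm, floor 4 mm above the worktop, split by a cross wall into two bays, each 69 mm along x by 82 mm along y. The right one, centred at x = -36.5 mm, y = 0, is empty; the left one, at x = +36.5 mm, holds a carton. Origin: centre of its underside, z up; +x points to the robot's left, within 5 degrees.
Not all that is in view belongs to the job. What is shaped like the beaker_up but yellow is not meant.

How it is judged:
By the outcome, as a careful person would: the job done as asked, in the order asked, and still so for the second after the job is handed in, with the robot touching nothing.
It also fails if it takes over 120 s, if anything falls off the work surface, if the arm or the gripper's body presses on something with over 40 N, if the wrist force passes 120 N, or if a joint passes its speed limit or range.

## Working session

There is one attempt and no reset: what is moved stays moved. The work goes in short steps, Python scripts to look and compute and a tool call to move; the robot and the scene stay as the last step left them, time stands still between calls to the robot, and variables do not carry over. Pictures are saved under pics/ and viewed, at most 14 in all, crops included, and the job is handed in when it is done.

Besides the shell and the picture viewer there is one more tool, called after "Request:" by a JSON object that holds its "op" and its "data", one argument or row to a line. carry_out: Moves the arm, as the interface text tells. Its arguments: {"type":"object","properties":{"rows":{"type":"array","items":{"type":"number","minimum":-1,"maximum":1}},"hand":{"type":"number"},"newtons":{"type":"number"}},"required":["rows"]}

```bash
ls; mkdir -p pics; python3 - <<'E'
from station import *
import cv2
s=sense();print({k:s[k] for k in('clock','position','eef_rot','finger_gap')})
for n in('top','side','wrist'):
    im=get_image(n);cv2.imwrite(f'pics/{n}0.png',im[...,::-1]);c=calibration(n);print(n,c)
E
```

```text
pics
{'clock': 0.0, 'position': array([0.20636572, 0.58925793, 0.2304574 ]), 'eef_rot': array([ 1.67540227e-01,  9.85864799e-01, -9.29065985e-04, -9.01487559e-05]), 'finger_gap': 0.08538510894035709}
top {'fovy': 54.43662435090808, 'cx': 314.52417851300663, 'cy': 195.4029718071621, 'k1': -0.02152874026523923, 'extrinsics': array([[ 0.02243428,  0.98436295, -0.17471771,  0.3077549 ],
       [-0.9997097 ,  0.02055202, -0.01257528, -0.09973586],
       [-0.00878784,  0.17494911,  0.98453826,  1.25250621],
       [ 0.        ,  0.        ,  0.        ,  1.        ]])}
side {'fovy': 54.48926290558662, 'cx': 322.60749604127517, 'cy': 202.92627611691015, 'k1': -0.02853627288111942, 'extrinsics': array([[ 0.97921745,  0.11259699, -0.1686864 ,  0.30726522],
       [-0.20210924,  0.47251372, -0.85783602, -1.06969251],
       [-0.01688312,  0.87410108,  0.48545057,  0.65416789],
       [ 0.        ,  0.        ,  0.        ,  1.        ]])}
wrist {'fovy': 64.0980994469295, 'cx': 319.1234200420539, 'cy': 194.3488220296394, 'k1': -0.027345962105812454, 'T_tool_cam': array([[ 1.14009056e-03,  9.48842566e-01,  3.15747501e-01,
         8.23148111e-02],
       [ 9.99999349e-01, -1.06550413e-03, -4.08852471e-04,
         3.36909042e-04],
       [-5.15063605e-05,  3.15747762e-01, -9.48843163e-01,
        -1.43089328e-01],
       [ 0.00000000e+00,  0.00000000e+00,  0.00000000e+00,
         1.00000000e+00]])}
```

View pics/top0.png

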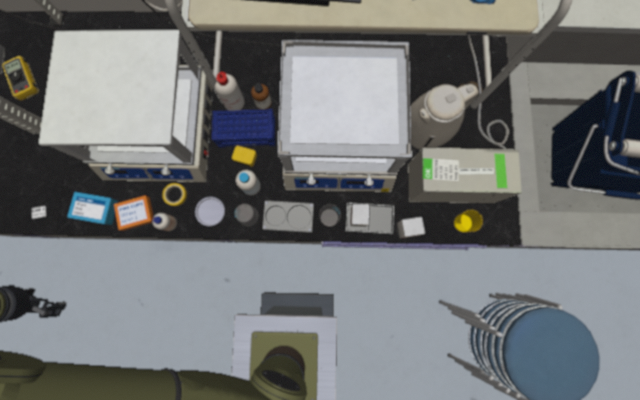

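View pics/side0.png

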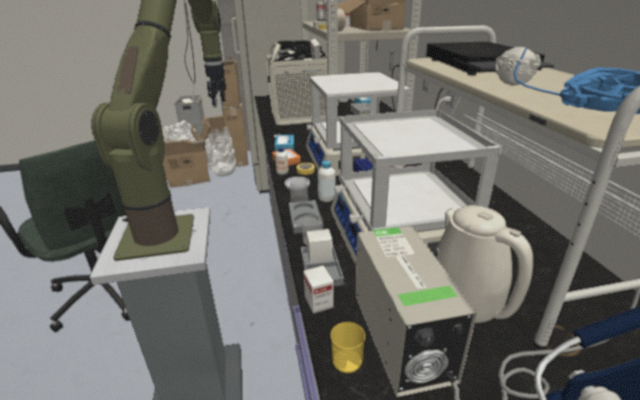

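```bash
cat > h.py <<'E'
from station import *
import numpy as np, cv2
def K(c): f=200/np.tan(np.radians(c['fovy'])/2); return np.array([[f,0,c['cx']],[0,f,c['cy']],[0,0,1.]]),np.array([c['k1'],0,0,0.])
def ext(n,s=None):
    c=calibration(n)
    if n!='wrist': return c,np.array(c['extrinsics'])
    from scipy.spatial.transform import Rotation as R
    s=s or sense();T=np.eye(4);T[:3,:3]=R.from_quat(s['eef_rot']).as_matrix();T[:3,3]=s['position'];return c,T@c['T_tool_cam']
def ray(n,px,z,s=None):
    c,T=ext(n,s);k,d=K(c)
    u=cv2.undistortPoints(np.array(px,float).reshape(-1,1,2),k,d).reshape(-1,2)
    v=np.c_[u[:,0],-u[:,1],-np.ones(len(u))]@T[:3,:3].T
    return T[:3,3]+v*((np.asarray(z)-T[2,3])/v[:,2])[:,None]
def proj(n,P,s=None):
    c,T=ext(n,s);k,d=K(c);P=np.atleast_2d(P)
    q=(P-T[:3,3])@T[:3,:3];q=q*[1,-1,-1]
    return cv2.projectPoints(q,np.zeros(3),np.zeros(3),k,d)[0].reshape(-1,2)
E
python3 - <<'E'
from h import *
a=cv2.imread('pics/top0.png')[150:250,130:330];b=cv2.imread('pics/top0.png')[150:250,310:510]
cv2.imwrite('pics/c1.png',cv2.resize(np.vstack([a,b]),None,fx=3,fy=3,interpolation=cv2.INTER_CUBIC)[:600])
s=cv2.imread('pics/side0.png')[120:380,250:400]
cv2.imwrite('pics/c2.png',cv2.resize(s[:200],None,fx=3,fy=3,interpolation=cv2.INTER_CUBIC))
px=[(210,211),(246,180),(163,221),(246,214),(288,216),(330,215),(370,217),(411,227),(468,220)]
print(ray('top',px,[.01,.139,.104,.04,.02,.04,.02,.08,.04]).round(3))
E
```

```text
[[ 0.47   0.253  0.01 ]
 [ 0.547  0.117  0.139]
 [ 0.425  0.365  0.104]
 [ 0.459  0.13   0.04 ]
 [ 0.458 -0.001  0.02 ]
 [ 0.461 -0.134  0.04 ]
 [ 0.46  -0.262  0.02 ]
 [ 0.425 -0.378  0.08 ]
 [ 0.455 -0.567  0.04 ]]
```

View pics/c1.png

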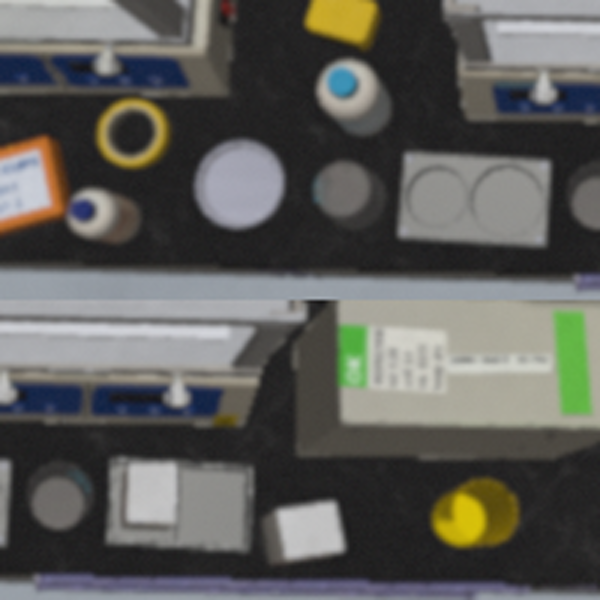

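View pics/c2.png

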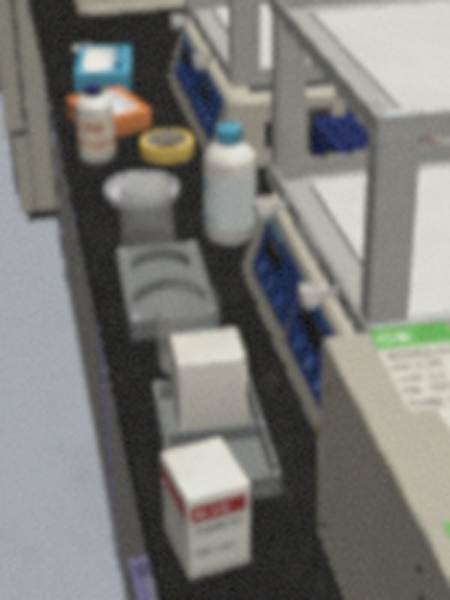

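Top view candidates:
- **Larger bottle:** blue-cap white (246,180). Red-cap (228,90) and brown (260,95) sit behind and are rejected.
- **Smaller bottle:** violet cap (163,221).
- **Mouth-down beaker:** (246,214), bright disc displaced outward, so its base is on top.
- **Mouth-up beaker:** (330,215), bright disc low. The yellow one at (468,220) is rejected.
- **Carton:** loose (411,227), not the parked one (360,215).
- **Fixed items:** dish (210,211), not the tape ring (174,194). Rack (288,216), tray (370,217).

```bash
cat >> h.py <<'E'
def go(x,y,z,yaw=0,s=None):
    """yaw: 0 => tool x along world -x, tool y along world +y ; ccw seen from above, deg"""
    from scipy.spatial.transform import Rotation as R
    s=s or sense();M=R.from_quat(s['eef_rot']).as_matrix()
    d=M.T@(np.array([x,y,z])-s['position'])
    cur=np.degrees(np.arctan2(-M[1,0],-M[0,0]));t=(cur-yaw+180)%360-180
    print('yaw',cur.round(2),'shift/0.1 (tool now)',(d*10).round(3),'turn/180',round(t/180,4),'j7',s['joint_pos'][6].round(2))
E
python3 -c "
from h import *
go(.42,.28,.26)"
```

```text
yaw -19.29 shift/0.1 (tool now) [-3.038 -2.215 -0.29 ] turn/180 -0.1072 j7 -0.22
```

Request:
{"op": "carry_out", "data": {
  "rows": [-0.3, -0.22, -0.03, 0, -0.3, -0.22, -0.03, 0, -0.3, -0.22, -0.03, 0, -0.3, -0.22, -0.03, 0, -0.3, -0.22, -0.03, 0, -0.3, -0.22, -0.03, 0, -0.3, -0.22, -0.03, 0, -0.3, -0.22, -0.03, 0, -0.3, -0.22, -0.03, 0, -0.3, -0.22, -0.03, 0],
  "hand": 85
}}

```text
clock: 0.98
position: [0.4176, 0.2814, 0.2614]
eef_rot: [0.167, 0.986, -0.0, -0.0]
wrist_force: [0.3, -0.4, 0.5]
finger_gap: 0.0852
gripper_force: 0.0
```

Request:
{"op": "carry_out", "data": {
  "rows": [0, 0, 0, -0.035, 0, 0, 0, -0.035, 0, 0, 0, -0.037, 0, 0, 0, 0, 0, 0, 0, 0]
}}

```text
clock: 1.4
position: [0.4169, 0.283, 0.2611]
eef_rot: [0.002, 1.0, 0.0, -0.0]
wrist_force: [-0.7, -0.0, -0.2]
finger_gap: 0.0851
gripper_force: 0.0
```

```bash
python3 - <<'E'
from h import *
s=sense();print(s['clock'],s['position'],s['wrist_force']);go(.42,.28,.26)
cv2.imwrite('pics/w1.png',get_image('wrist')[...,::-1])
E
```

```text
1.4 [0.41689162 0.28298502 0.26113725] [-0.7443351  -0.03290314 -0.22065279]
yaw -0.22 shift/0.1 (tool now) [-0.031 -0.03   0.011] turn/180 -0.0012 j7 0.64
```

View pics/w1.png

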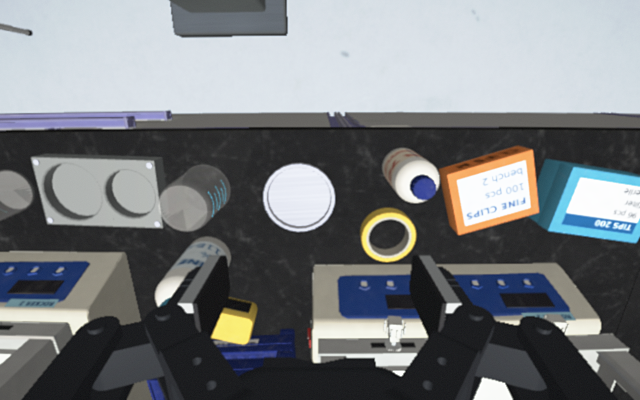

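w1: dish (299,197), rack (100,192), mouth-down beaker (195,198), tall bottle (195,270), small bottle (412,175), tape decoy (388,235). Overlay guessed models to refine.

```bash
cat >> h.py <<'E'
def ring(x,y,z,r): a=np.linspace(0,2*np.pi,60);return np.c_[x+r*np.cos(a),y+r*np.sin(a),0*a+z]
def box(x,y,z,lx,ly,ang):  # lx along local x (ang deg from world x)
    a=np.radians(ang);R=np.array([[np.cos(a),-np.sin(a)],[np.sin(a),np.cos(a)]])
    p=np.array([[1,1],[-1,1],[-1,-1],[1,-1],[1,1]])*[lx/2,ly/2]@R.T+[x,y];return np.c_[p,np.full(5,z)]
def draw(im,n,curves,s=None,k=1,off=(0,0)):
    for c,col in curves: cv2.polylines(im,[np.int32(((proj(n,c,s)-off)*k)*8)],False,col,1,cv2.LINE_AA,3)
E
cat > ov.py <<'E'
from h import *
s=sense();im=cv2.imread('pics/w1.png');k=2
G=(0,255,0);Rr=(0,0,255);C=(255,255,0)
ra=92 # rack x axis angle
a=np.radians(ra);rx,ry=.458,-.001;ux=np.array([np.cos(a),np.sin(a)])
w=np.array([rx,ry])-.0345*ux;nw=np.array([rx,ry])+.0405*ux
cur=[(ring(.47,.253,.011,.047),G),(ring(.47,.253,.011,.042),G),(ring(.547,.117,0,.03),G),(ring(.547,.117,.1,.03),G),(ring(.425,.365,0,.024),G),(ring(.425,.365,.075,.024),C),
(ring(.459,.13,0,.0325),G),(ring(.459,.13,.076,.0285),C),(box(rx,ry,.022,.155,.09,ra),G),(ring(*w,.022,.038),C),(ring(*nw,.022,.032),C)]
big=cv2.resize(im[100:350,0:450],None,fx=1.75,fy=1.75,interpolation=cv2.INTER_CUBIC);draw(big,'wrist',cur,s,1.75,(0,100));cv2.imwrite('pics/ov1.png',big)
E
python3 ov.py
```

```text
(no output)
```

View pics/ov1.png

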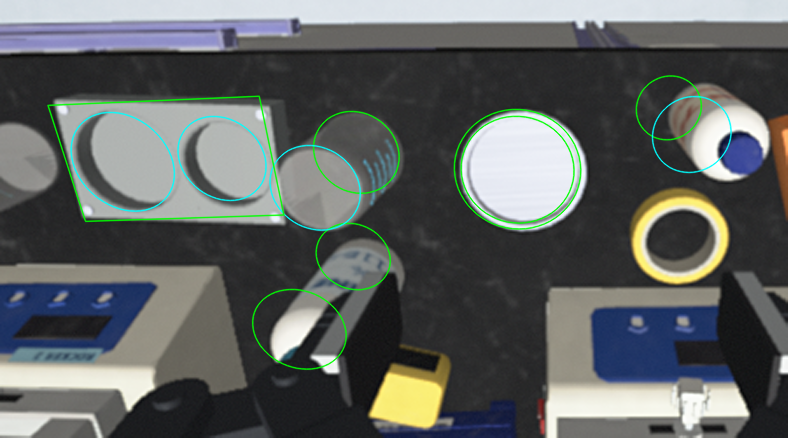

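```bash
python3 - <<'E'
from h import *
s=sense()
p=lambda L:[(u/1.75,v/1.75+100) for u,v in L]
print('rack',ray('wrist',p([(58,99),(268,99),(285,222),(85,221)]),.022,s).round(4))
r=ray('wrist',p([(58,99),(268,99),(285,222),(85,221)]),.022,s);print(r.mean(0),r[1]-r[0],r[2]-r[3])
print('dish',ray('wrist',p([(521,170)]),.011,s).round(4))
print('capS w/top',ray('wrist',p([(741,152)]),.104,s),ray('top',[(157.3,220)],.104))
print('capT top',ray('top',[(243.9,177.4)],.139))
go(.53,.125,.26)
E
```

```text
rack [[ 0.4115 -0.071   0.022 ]
 [ 0.4127  0.081   0.022 ]
 [ 0.5063  0.0782  0.022 ]
 [ 0.5058 -0.0769  0.022 ]]
[0.4590639  0.00282031 0.022     ] [0.0011432  0.15199148 0.        ] [0.00059285 0.15515876 0.        ]
dish [[0.4693 0.2559 0.011 ]]
capS w/top [[0.42709214 0.3866683  0.104     ]] [[0.42713504 0.38296363 0.104     ]]
capT top [[0.55476479 0.12327103 0.139     ]]
yaw -0.21 shift/0.1 (tool now) [-1.137 -1.576  0.011] turn/180 -0.0012 j7 0.64
```

Request:
{"op": "carry_out", "data": {
  "rows": [-0.2, -0.265, 0, 0, -0.2, -0.265, 0, 0, -0.2, -0.265, 0, 0, -0.2, -0.265, 0, 0, -0.2, -0.265, 0, 0, -0.13, -0.25, 0, -0.001, 0, 0, 0, 0, 0, 0, 0, 0]
}}

```text
clock: 2.12
position: [0.5305, 0.1237, 0.2609]
eef_rot: [0.002, 1.0, -0.0, -0.0]
wrist_force: [-0.1, 0.8, 0.4]
finger_gap: 0.0852
gripper_force: 0.0
```

```bash
python3 - <<'E'
from h import *
s=sense();im=get_image('wrist')[...,::-1].copy();cv2.imwrite('pics/w2.png',im)
print(s['position'],s['clock'])
draw(im,'wrist',[(ring(.554,.1235,.139,.018),(0,255,0)),(ring(.554,.1235,.1,.03),(0,255,0)),(ring(.554,.1235,0,.03),(255,255,0)),(box(.459,.0015,.022,.155,.09,88.5),(0,0,255))],s)
cv2.imwrite('pics/w2o.png',im)
E
```

```text
[0.53045122 0.12365141 0.26092555] 2.1167
```

View pics/w2o.png

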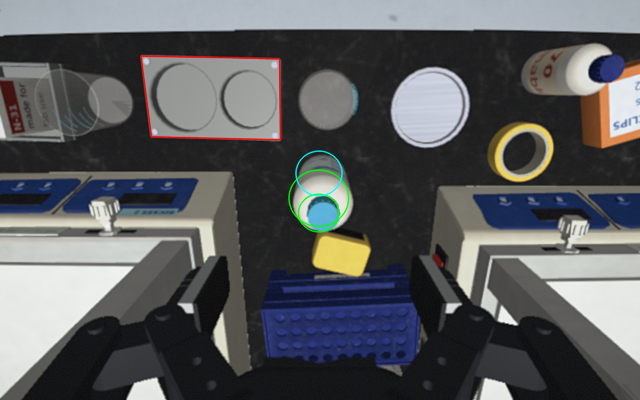

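w2: tall bottle (322,190), rack (212,97), mouth-down beaker (327,99), mouth-up beaker with opening outward (90,103). Confirmed. Grasp the tall bottle.

Request:
{"op": "carry_out", "data": {
  "rows": [-0.12, 0.015, 0, 0, -0.125, 0.008, 0, 0, 0, 0, 0.3, 0, 0, 0, 0.3, 0, 0, 0, 0.3, 0, 0, 0, 0.3, 0, 0, 0, 0.3, 0, 0, 0, 0.25, 0, 0, 0, 0.16, 0, 0, 0, 0, 0]
}}

```text
clock: 3.0
position: [0.5521, 0.13, 0.0678]
eef_rot: [-0.003, 1.0, -0.0, -0.002]
wrist_force: [0.3, -0.4, -0.8]
finger_gap: 0.0846
gripper_force: 0.0
```

Request:
{"op": "carry_out", "data": {
  "rows": [0, 0, 0, 0, 0, 0, 0, 0, 0, 0, 0, 0, 0, 0, 0, 0, 0, 0, 0, 0, 0, 0, 0, 0],
  "hand": 50,
  "newtons": 40
}}

```text
clock: 3.5
position: [0.5546, 0.1288, 0.0713]
eef_rot: [-0.001, 1.0, 0.001, 0.001]
wrist_force: [-2.4, 1.6, 6.6]
finger_gap: 0.0579
gripper_force: 43.5
```

Request:
{"op": "carry_out", "data": {
  "rows": [0, 0, -0.1, 0, 0, 0, -0.2, 0, 0, 0, -0.25, 0, 0, 0, -0.25, 0, 0, 0, -0.25, 0, 0.15, 0, -0.15, 0, 0.22, 0, 0, 0, 0.25, 0, 0, 0, 0.22, 0, 0, 0, 0.13, 0, 0, 0]
}}

```text
clock: 4.33
position: [0.454, 0.1268, 0.1906]
eef_rot: [-0.002, 1.0, -0.001, -0.001]
wrist_force: [-1.1, 0.1, -3.6]
finger_gap: 0.0583
gripper_force: 44.2
```

Request:
{"op": "carry_out", "data": {
  "rows": [0, -0.1, 0, 0, 0, -0.2, 0, 0, 0, -0.25, 0, 0, 0, -0.25, 0, 0, 0, -0.25, 0, 0, 0, -0.25, 0, 0, 0, -0.2, 0, 0, 0, -0.1, 0, 0, 0, 0, 0, 0, 0, 0, 0, 0]
}}

```text
clock: 5.17
position: [0.4581, -0.0321, 0.1904]
eef_rot: [-0.001, 1.0, 0.0, 0.0]
wrist_force: [-0.9, 0.1, -3.1]
finger_gap: 0.0584
gripper_force: 44.2
```

```bash
python3 - <<'E'
from h import *
s=sense();im=get_image('wrist')[...,::-1].copy();print(s['position'],s['clock'],s['finger_gap'],s['wrist_force'])
go(.4581,-.033,.085)
c=np.array([.459,.0015]);
L=[(box(*c,.022,.155,.09,88.5),(0,0,255))]
for a,r in((-.0345,.038),(.0405,.032)): L.append((ring(*(c+a*np.array([.026,.9997])),.022,r),(0,255,0)))
draw(im,'wrist',L,s);cv2.imwrite('pics/w3.png',im)
E
```

```text
[ 0.45809759 -0.03205173  0.19043631] 5.1667 0.05841546300214239 [-0.86436691  0.09942321 -3.10357262]
yaw 0.21 shift/0.1 (tool now) [ 0.002 -0.021  1.055] turn/180 0.0011 j7 1.18
```

View pics/w3.png

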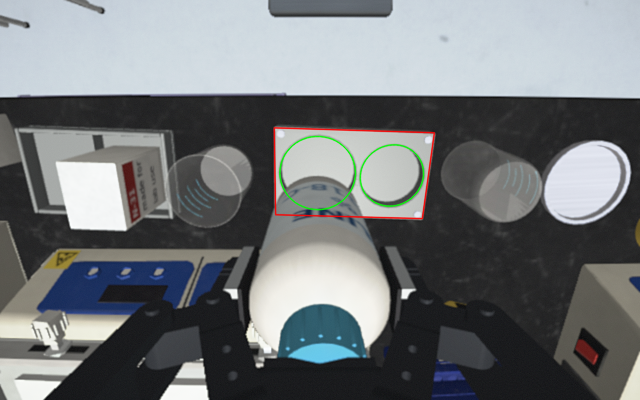

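w3: rack overlay matches; the wide well at (318,173) and narrow one at (392,174) are both right, bottle held centrally (319,290).

Request:
{"op": "carry_out", "data": {
  "rows": [0, -0.01, 0.15, 0, 0, 0, 0.22, 0, 0, 0, 0.22, 0, 0, 0, 0.2, 0, 0, 0, 0.12, 0, 0, 0, 0.08, 0, 0, 0, 0.06, 0, 0, 0, 0.05, 0, 0, 0, 0.02, 0, 0, 0, 0, 0]
}}

```text
clock: 6.05
position: [0.458, -0.033, 0.0783]
eef_rot: [-0.001, 1.0, 0.0, 0.0]
wrist_force: [0.1, 0.5, -2.5]
finger_gap: 0.0582
gripper_force: 44.2
```

Request:
{"op": "carry_out", "data": {
  "rows": [0, 0, 0.015, 0, 0, 0, 0, 0, 0, 0, 0, 0]
}}

```text
clock: 6.3
position: [0.4583, -0.0333, 0.0773]
eef_rot: [-0.001, 1.0, 0.0, 0.001]
wrist_force: [-0.3, 0.5, 1.8]
finger_gap: 0.0582
gripper_force: 44.5
```

Request:
{"op": "carry_out", "data": {
  "rows": [0, 0, 0, 0, 0, 0, 0, 0, 0, 0, 0, 0, 0, 0, 0, 0, 0, 0, 0, 0, 0, 0, 0, 0],
  "hand": 85
}}

```text
clock: 6.8
position: [0.4578, -0.0333, 0.0768]
eef_rot: [-0.001, 1.0, 0.0, -0.0]
wrist_force: [0.5, -0.8, -0.5]
finger_gap: 0.0848
gripper_force: 0.0
```

Request:
{"op": "carry_out", "data": {
  "rows": [0, 0, -0.15, 0, 0, 0, -0.35, 0, 0, 0, -0.38, 0, 0, 0, -0.38, 0, 0, 0, -0.38, 0, 0, 0, -0.2, 0, 0, 0.35, 0, 0, 0, 0.4, 0, 0, 0, 0.4, 0, 0, 0, 0.4, 0, 0]
}}

```text
clock: 7.63
position: [0.4571, 0.1228, 0.261]
eef_rot: [-0.0, 1.0, -0.0, 0.0]
wrist_force: [0.8, -0.3, 0.4]
finger_gap: 0.085
gripper_force: 0.0
```

```bash
python3 - <<'E'
from h import *
s=sense();print(s['position'],s['clock']);go(.415,.35,.24)
E
```

```text
[0.45708639 0.12277061 0.26102311] 7.6333
yaw 0.05 shift/0.1 (tool now) [0.419 2.273 0.21 ] turn/180 0.0003 j7 0.92
```

Request:
{"op": "carry_out", "data": {
  "rows": [0.06, 0.35, 0, 0, 0.06, 0.4, 0, 0, 0.06, 0.4, 0, 0, 0.06, 0.4, 0, 0, 0.06, 0.4, 0, 0, 0.06, 0.3, 0.1, 0, 0, 0, 0.1, 0, 0, 0, 0, 0]
}}

```text
clock: 8.3
position: [0.4186, 0.3475, 0.2389]
eef_rot: [-0.003, 1.0, -0.001, -0.002]
wrist_force: [-0.1, -1.0, -0.3]
finger_gap: 0.0853
gripper_force: 0.0
```

```bash
python3 - <<'E'
from h import *
s=sense();im=get_image('wrist')[...,::-1].copy();print(s['position'],s['clock'])
x,y=.427,.385
draw(im,'wrist',[(ring(x,y,0,.024),(255,255,0)),(ring(x,y,.075,.024),(0,255,0)),(ring(x,y,.104,.013),(0,255,0)),(box(x,y,.03,.114,.022,-30),(0,0,255)),(box(x,y,.03,.114,.022,90),(255,0,255))],s)
cv2.imwrite('pics/w4.png',im)
E
```

```text
[0.41864199 0.34754149 0.23889559] 8.3
```

View pics/w4.png

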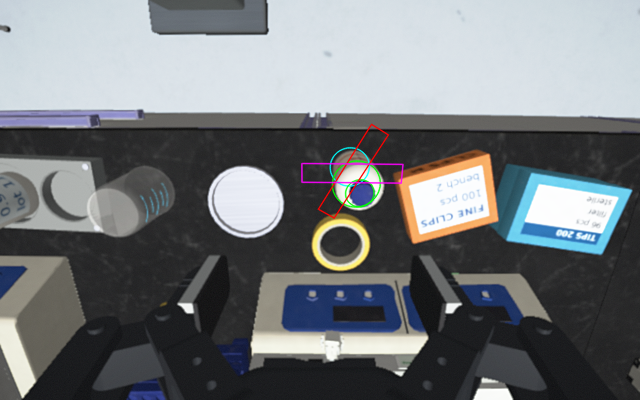

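w4: small bottle model fits (cap 361,194); orange box (445,195) to its right, tape (341,243) in front. Grip along world x, yaw −90.

Request:
{"op": "carry_out", "data": {
  "rows": [-0.084, 0.375, 0, 0, 0, 0, 0, 0.038, 0, 0, 0, 0.038, 0, 0, 0, 0.038, 0, 0, 0, 0.038, 0, 0, 0, 0.038, 0, 0, 0, 0.038, 0, 0, 0, 0.038, 0, 0, 0, 0.038, 0, 0, 0, 0.038]
}}

```text
clock: 9.18
position: [0.4303, 0.3818, 0.2414]
eef_rot: [0.515, 0.857, -0.0, 0.0]
wrist_force: [-0.0, 0.4, 0.4]
finger_gap: 0.0851
gripper_force: 0.0
```

Request:
{"op": "carry_out", "data": {
  "rows": [0, 0, 0, 0.038, 0, 0, 0, 0.038, 0, 0, 0, 0.038, 0, 0, 0, 0.038, 0, 0, 0, 0, 0, 0, 0, 0]
}}

```text
clock: 9.68
position: [0.4299, 0.3826, 0.2412]
eef_rot: [0.699, 0.715, -0.0, 0.0]
wrist_force: [0.3, -0.2, 0.7]
finger_gap: 0.0848
gripper_force: 0.0
```

```bash
python3 - <<'E'
from h import *
s=sense();im=get_image('wrist')[...,::-1].copy();print(s['position'],s['clock'])
go(.427,.385,.042,-90,s)
x,y=.427,.385
draw(im,'wrist',[(ring(x,y,0,.024),(255,255,0)),(ring(x,y,.075,.024),(0,255,0)),(ring(x,y,.104,.013),(0,255,0))],s)
cv2.imwrite('pics/w5.png',im[50:400,120:520])
E
```

```text
[0.42986326 0.38259336 0.24124392] 9.6833
yaw -88.72 shift/0.1 (tool now) [ 0.026 -0.029  1.992] turn/180 0.0071 j7 -0.73
```

View pics/w5.png

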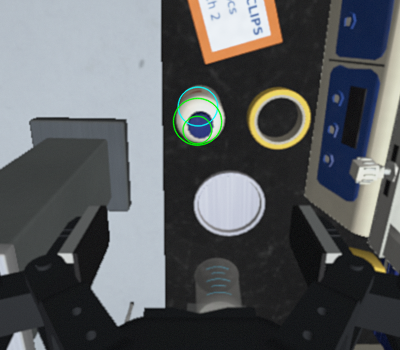

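Request:
{"op": "carry_out", "data": {
  "rows": [0.026, -0.02, 0.1, 0.007, 0, 0, 0.3, 0, 0, 0, 0.35, 0, 0, 0, 0.35, 0, 0, 0, 0.3, 0, 0, 0, 0.3, 0, 0, 0, 0.2, 0, 0, 0, 0.09, 0, 0, 0, 0, 0, 0, 0, 0, 0]
}}

```text
clock: 10.57
position: [0.4272, 0.3867, 0.0419]
eef_rot: [0.707, 0.707, 0.0, -0.0]
wrist_force: [-0.1, 0.5, 0.9]
finger_gap: 0.0849
gripper_force: 0.0
```

Request:
{"op": "carry_out", "data": {
  "rows": [0, 0, 0, 0, 0, 0, 0, 0, 0, 0, 0, 0, 0, 0, 0, 0, 0, 0, 0, 0, 0, 0, 0, 0, 0, 0, 0, 0],
  "hand": 38,
  "newtons": 35
}}

```text
clock: 11.15
position: [0.428, 0.3875, 0.0433]
eef_rot: [0.707, 0.707, 0.002, 0.0]
wrist_force: [0.1, 0.4, 5.8]
finger_gap: 0.0468
gripper_force: 35.6
```

Request:
{"op": "carry_out", "data": {
  "rows": [0, 0, -0.1, 0, 0, 0, -0.2, 0, 0, 0, -0.25, 0, 0, 0, -0.25, 0, 0, 0, -0.25, 0, -0.1, 0, -0.18, 0, -0.2, 0.03, -0.07, 0, -0.25, 0.03, 0, 0, -0.25, 0.03, 0, 0, -0.25, 0.03, 0, 0]
}}

```text
clock: 11.98
position: [0.4387, 0.2806, 0.1727]
eef_rot: [0.707, 0.707, 0.0, 0.0]
wrist_force: [0.7, -0.4, -1.3]
finger_gap: 0.0468
gripper_force: 36.2
```

Request:
{"op": "carry_out", "data": {
  "rows": [-0.25, 0.03, 0, 0, -0.25, 0.03, 0, 0, -0.25, 0.03, 0, 0, -0.25, 0.03, 0, 0, -0.25, 0.03, 0, 0, -0.25, 0.03, 0, 0, -0.25, 0.02, 0, 0, -0.2, 0, 0, 0, -0.15, 0, 0, 0, -0.1, 0, 0, 0]
}}

```text
clock: 12.82
position: [0.4584, 0.0594, 0.1724]
eef_rot: [0.708, 0.706, -0.0, 0.0]
wrist_force: [0.3, -0.0, -0.7]
finger_gap: 0.047
gripper_force: 36.2
```

Request:
{"op": "carry_out", "data": {
  "rows": [-0.1, 0, 0, 0, 0, 0, 0, 0, 0, 0, 0, 0]
}}

```text
clock: 13.07
position: [0.4589, 0.052, 0.172]
eef_rot: [0.707, 0.707, 0.0, -0.0]
wrist_force: [-0.3, 0.8, -0.9]
finger_gap: 0.0471
gripper_force: 36.2
```

```bash
python3 - <<'E'
from h import *
s=sense();im=get_image('wrist')[...,::-1].copy();print(s['position'],s['clock'],s['finger_gap'],s['wrist_force'])
go(.4601,.042,.06,-90,s)
c=np.array([.459,.0015]);L=[(box(*c,.022,.155,.09,88.5),(0,0,255))]
for a,r in((-.0345,.038),(.0405,.032)): L.append((ring(*(c+a*np.array([.026,.9997])),.022,r),(0,255,0)))
draw(im,'wrist',L,s);cv2.imwrite('pics/w6.png',im[50:400,120:520])
E
```

```text
[0.45893499 0.05203006 0.17196551] 13.0667 0.04709951231886181 [-0.32348103  0.78243984 -0.8535586 ]
yaw -90.04 shift/0.1 (tool now) [-0.101  0.011  1.12 ] turn/180 -0.0002 j7 -0.24
```

View pics/w6.png

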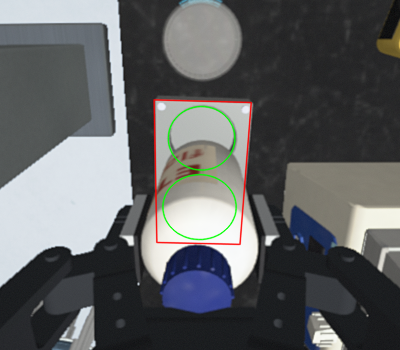

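w6: narrow well (202,138 in crop) overlay matches; bottle held centred. Shift 10 mm and lower.

Request:
{"op": "carry_out", "data": {
  "rows": [-0.05, 0.01, 0, 0, -0.05, 0, 0.1, 0, 0, 0, 0.2, 0, 0, 0, 0.22, 0, 0, 0, 0.22, 0, 0, 0, 0.18, 0, 0, 0, 0.12, 0, 0, 0, 0.08, 0, 0, 0, 0.05, 0, 0, 0, 0.03, 0]
}}

```text
clock: 13.95
position: [0.46, 0.0421, 0.0514]
eef_rot: [0.707, 0.707, 0.0, -0.0]
wrist_force: [0.1, 0.1, -1.1]
finger_gap: 0.0468
gripper_force: 36.2
```

Request:
{"op": "carry_out", "data": {
  "rows": [0, 0, 0.03, 0, 0, 0, 0.01, 0, 0, 0, 0, 0, 0, 0, 0, 0]
}}

```text
clock: 14.28
position: [0.4607, 0.0418, 0.0489]
eef_rot: [0.707, 0.707, 0.001, 0.001]
wrist_force: [-0.1, -1.0, 4.9]
finger_gap: 0.0465
gripper_force: 35.0
```

Request:
{"op": "carry_out", "data": {
  "rows": [0, 0, 0, 0, 0, 0, 0, 0, 0, 0, 0, 0, 0, 0, 0, 0, 0, 0, 0, 0, 0, 0, 0, 0, 0, 0, -0.15, 0, 0, 0, -0.3, 0, 0, 0, -0.38, 0, 0, 0, -0.38, 0],
  "hand": 85
}}

```text
clock: 15.12
position: [0.4589, 0.0415, 0.1696]
eef_rot: [0.707, 0.707, -0.001, -0.001]
wrist_force: [0.4, 1.0, -0.2]
finger_gap: 0.0852
gripper_force: 0.0
```

Request:
{"op": "carry_out", "data": {
  "rows": [0, 0, -0.38, 0, 0, 0, -0.38, 0, -0.3, 0, -0.1, 0, -0.38, 0, 0, 0, -0.4, 0, 0, 0, -0.4, 0, 0, 0, -0.4, 0, 0, 0, -0.4, 0, 0, 0, -0.4, 0, 0, 0, -0.4, 0, 0, 0]
}}

```text
clock: 15.95
position: [0.4588, -0.2682, 0.2546]
eef_rot: [0.707, 0.707, -0.0, -0.0]
wrist_force: [0.8, -0.3, -0.0]
finger_gap: 0.0851
gripper_force: 0.0
```

Request:
{"op": "carry_out", "data": {
  "rows": [-0.4, -0.1, 0, 0, -0.4, -0.1, 0, 0, 0, 0, 0, -0.039, 0, 0, 0, -0.039, 0, 0, 0, -0.039, 0, 0, 0, -0.039, 0, 0, 0, -0.039, 0, 0, 0, -0.039, 0, 0, 0, -0.039, 0, 0, 0, -0.039]
}}

```text
clock: 16.78
position: [0.4391, -0.3462, 0.2545]
eef_rot: [0.288, 0.957, 0.0, -0.0]
wrist_force: [-0.0, 0.0, 0.7]
finger_gap: 0.085
gripper_force: 0.0
```

Request:
{"op": "carry_out", "data": {
  "rows": [0, 0, 0, -0.039, 0, 0, 0, -0.039, 0, 0, 0, -0.039, 0, 0, 0, -0.039, 0, 0, 0, -0.032, 0, 0, 0, 0, 0, 0, 0, 0]
}}

```text
clock: 17.37
position: [0.4392, -0.3463, 0.2545]
eef_rot: [0.002, 1.0, 0.0, -0.0]
wrist_force: [0.0, 0.0, -0.5]
finger_gap: 0.0852
gripper_force: 0.0
```

```bash
python3 - <<'E'
from h import *
s=sense();im=get_image('wrist')[...,::-1].copy();print(s['position'],s['clock'])
go(.425,-.378,.26,0,s);cv2.imwrite('pics/w7r.png',im)
L=[(box(.425,-.378,.08,.05,.06,-4),(0,255,0)),(box(.425,-.378,0,.05,.06,-4),(255,255,0)),(box(.46,-.262,.022,.15,.09,90),(0,0,255)),(ring(.461,-.134,0,.0285),(255,255,0)),(ring(.461,-.134,.076,.0325),(0,255,0))]
draw(im,'wrist',L,s);cv2.imwrite('pics/w7.png',im)
E
```

```text
[ 0.43921004 -0.34633469  0.25445645] 17.3667
yaw -0.21 shift/0.1 (tool now) [ 0.141 -0.317 -0.056] turn/180 -0.0012 j7 1.8
```

View pics/w7.png

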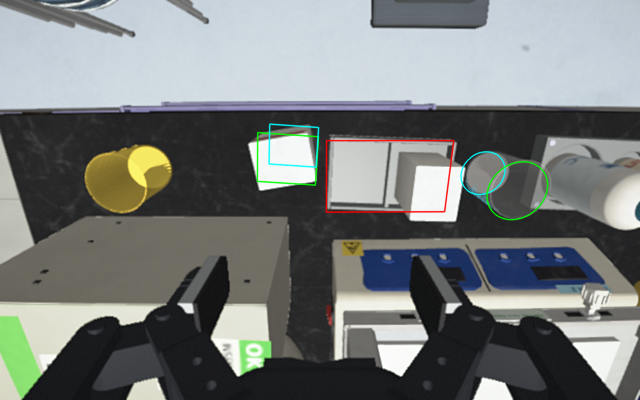

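w7: loose carton top (283,161), empty bay (360,176), parked carton (428,185), yellow beaker decoy (130,178), mouth-up beaker (500,180). Measure numerically.

```bash
python3 - <<'E'
from h import *
s=sense();im=cv2.imread('pics/w7r.png');g=cv2.GaussianBlur(cv2.cvtColor(im,cv2.COLOR_BGR2GRAY),(3,3),0)
print(g[160,240:330:4],g[128:200:4,283])
m=np.uint8(g>205)*255;m[:,:235]=0;m[:,326:]=0;m[:125]=0;m[200:]=0
c=max(cv2.findContours(m,0,1)[0],key=cv2.contourArea).reshape(-1,2)
P=np.float32(ray('wrist',c,.08,s)[:,:2]);print('carton top rect',cv2.minAreaRect(P))
print('tray row170',g[170,318:350]);print('row195',g[195,318:350])
for x in(350,375,420): print('col',x,g[126:160,x])
for x in(345,370): print('colbot',x,g[196:224,x])
E
```

```text
[ 36  36  35 182 247 247 247 247 247 247 247 248 247 247 248 247 248 249
 209  76  42  44  77] [ 67 122 155 246 246 246 244 246 248 247 247 247 247 247 248  42  40  39]
carton top rect ((0.42802688479423523, -0.3823995888233185), (0.04935361072421074, 0.05955122038722038), 9.683027267456055)
tray row170 [ 42  40  40  39  39  39  38  38  42  59  97 141 167 174 184 201 210 211
 210 210 210 209 210 210 209 209 209 209 209 209 209 209]
row195 [ 39  40  41  41  40  40  39  44  69 113 155 172 176 188 204 212 213 212
 212 212 212 212 212 212 212 212 212 212 212 211 211 211]
col 350 [ 41  41  41  42  43  44  45  49  59  69  78 106 150 178 180 180 192 202
 203 203 203 203 204 204 204 204 205 205 205 206 206 206 206 206]
col 375 [ 40  40  41  41  42  42  43  42  46  60  74  81 105 149 175 174 175 188
 197 198 199 199 199 199 199 200 200 200 200 201 201 201 201 202]
col 420 [ 38  39  40  39  39  38  37  36  35  35  40  58  77  84 105 147 174 179
 182 186 187 187 188 188 188 174 144 120 116 119 122 124 125 128]
colbot 345 [212 212 213 213 210 190 143  94  72  81 117 158 160 114  64  45  44  44
  43  42  42  41  40  40  40  40  41  42]
colbot 370 [206 206 207 207 208 204 179 129  85  71  83 118 157 153 104  59  47  51
  54  54  51  47  44  42  41  40  39  40]
```

```bash
python3 - <<'E'
from h import *
s=sense()
for n,p in dict(near=[(350,137.2),(375,138.4),(420,140.3)],far=[(345,209.3),(370,210.2)],right=[(328.2,170),(326.9,195)]).items(): print(n,ray('wrist',p,.022,s).round(4)[:,:2])
go(.428,-.3824,.04,9.7,s)
E
```

```text
near [[ 0.4116 -0.3092]
 [ 0.413  -0.2798]
 [ 0.4153 -0.2266]]
far [[ 0.5019 -0.313 ]
 [ 0.5033 -0.2814]]
right [[ 0.451  -0.3344]
 [ 0.4829 -0.3359]]
yaw -0.21 shift/0.1 (tool now) [ 0.11  -0.362  2.145] turn/180 -0.055 j7 1.8
```

Request:
{"op": "carry_out", "data": {
  "rows": [0.11, -0.362, 0, 0, 0, 0, 0, -0.028, 0, 0, 0, -0.027, 0, 0, 0.3, 0, 0, 0, 0.38, 0, 0, 0, 0.38, 0, 0, 0, 0.35, 0, 0, 0, 0.3, 0, 0, 0, 0.2, 0, 0, 0, 0, 0]
}}

```text
clock: 18.25
position: [0.426, -0.3808, 0.0598]
eef_rot: [-0.085, 0.996, 0.002, -0.003]
wrist_force: [-0.3, 0.1, 0.2]
finger_gap: 0.0851
gripper_force: 0.0
```

```bash
python3 -c "
from h import *
go(.428,-.3824,.032,9.7)"
```

```text
yaw 9.79 shift/0.1 (tool now) [-0.019 -0.021  0.277] turn/180 0.0005 j7 1.82
```

Request:
{"op": "carry_out", "data": {
  "rows": [-0.01, -0.02, 0.1, 0, 0, 0, 0.13, 0, 0, 0, 0.05, 0, 0, 0, 0, 0, 0, 0, 0, 0]
}}

```text
clock: 18.67
position: [0.4305, -0.3847, 0.0366]
eef_rot: [-0.086, 0.996, -0.0, 0.001]
wrist_force: [0.0, 0.6, -0.9]
finger_gap: 0.0849
gripper_force: 0.0
```

Request:
{"op": "carry_out", "data": {
  "rows": [0, 0, 0, 0, 0, 0, 0, 0, 0, 0, 0, 0, 0, 0, 0, 0, 0, 0, 0, 0, 0, 0, 0, 0, 0, 0, 0, 0],
  "hand": 50,
  "newtons": 35
}}

```text
clock: 19.25
position: [0.4305, -0.3847, 0.0368]
eef_rot: [-0.086, 0.996, -0.001, 0.001]
wrist_force: [-1.1, 1.1, 5.8]
finger_gap: 0.0599
gripper_force: 38.9
```

Request:
{"op": "carry_out", "data": {
  "rows": [0, 0, -0.1, 0, 0, 0, -0.2, 0, 0, 0, -0.25, 0, 0, 0, -0.25, 0, 0, 0, -0.25, 0, 0, 0, -0.25, 0, 0, 0, -0.1, 0, 0, 0, 0, 0, 0, 0, 0, 0]
}}

```text
clock: 20.0
position: [0.4295, -0.3844, 0.1755]
eef_rot: [-0.086, 0.996, -0.0, -0.0]
wrist_force: [0.2, 0.6, -1.4]
finger_gap: 0.0598
gripper_force: 38.3
```

```bash
python3 -c "
from h import *
print(sense()['position']);go(.4575,-.2962,.09,-92.6)"
```

```text
[ 0.42945844 -0.38436435  0.17553907]
yaw 9.85 shift/0.1 (tool now) [-0.427  0.821  0.855] turn/180 0.5692 j7 1.93
```

Request:
{"op": "carry_out", "data": {
  "rows": [0, 0, 0, 0.02, 0, 0, 0, 0.038, 0, 0, 0, 0.038, 0, 0, 0, 0.038, 0, 0, 0, 0.038, 0, 0, 0, 0.038, 0, 0, 0, 0.038, 0, 0, 0, 0.038, 0, 0, 0, 0.038, 0, 0, 0, 0.038]
}}

```text
clock: 20.83
position: [0.4286, -0.3836, 0.1736]
eef_rot: [0.467, 0.884, 0.0, -0.002]
wrist_force: [0.2, -0.6, -1.6]
finger_gap: 0.0596
gripper_force: 38.1
```

Request:
{"op": "carry_out", "data": {
  "rows": [0, 0, 0, 0.038, 0, 0, 0, 0.038, 0, 0, 0, 0.038, 0, 0, 0, 0.038, 0, 0, 0, 0.038, 0, 0, 0, 0.017, 0, 0, 0, 0, 0, 0, 0, 0]
}}

```text
clock: 21.5
position: [0.429, -0.3836, 0.1742]
eef_rot: [0.722, 0.692, -0.001, -0.002]
wrist_force: [-0.6, 0.1, -1.2]
finger_gap: 0.0598
gripper_force: 38.1
```

```bash
python3 -c "
from h import *
print(sense()['position']);go(.4575,-.298,.042,-92.6)"
```

```text
[ 0.42903906 -0.38364253  0.17417163]
yaw -92.44 shift/0.1 (tool now) [0.866 0.252 1.322] turn/180 0.0009 j7 0.61
```

Request:
{"op": "carry_out", "data": {
  "rows": [0.1, 0.04, 0, 0.001, 0.2, 0.06, 0, 0, 0.22, 0.06, 0, 0, 0.2, 0.05, 0, 0, 0.1, 0.03, 0, 0, 0.045, 0.01, 0, 0, 0, 0, 0, 0, 0, 0, 0, 0]
}}

```text
clock: 22.17
position: [0.4586, -0.3002, 0.1758]
eef_rot: [0.724, 0.69, -0.0, 0.0]
wrist_force: [0.1, 0.3, -1.1]
finger_gap: 0.0597
gripper_force: 38.1
```

```bash
python3 - <<'E'
from h import *
s=sense();print(s['position']);go(.4575,-.298,.041,-92.6,s)
im=get_image('wrist')[...,::-1].copy()
# predicted carton bottom footprint at held height, and bay rim
zb=s['position'][2]-.0367;v=lambda z:box(.4575,-.2962,z,.082,.069,-2.6)
draw(im,'wrist',[(v(.022),(0,255,0)),(box(.4591,-.2597,.022,.15,.09,87.4),(0,0,255)),(box(*s['position'][:2]+[0,.002],zb+.08,.06,.05,-2.6),(255,255,0)),(box(*s['position'][:2]+[0,.002],zb,.06,.05,-2.6),(255,255,0))],s)
cv2.imwrite('pics/w8.png',im)
E
```

```text
[ 0.45859479 -0.30015266  0.17575992]
yaw -92.77 shift/0.1 (tool now) [ 0.022 -0.012  1.348] turn/180 -0.0009 j7 0.47
```

View pics/w8.png

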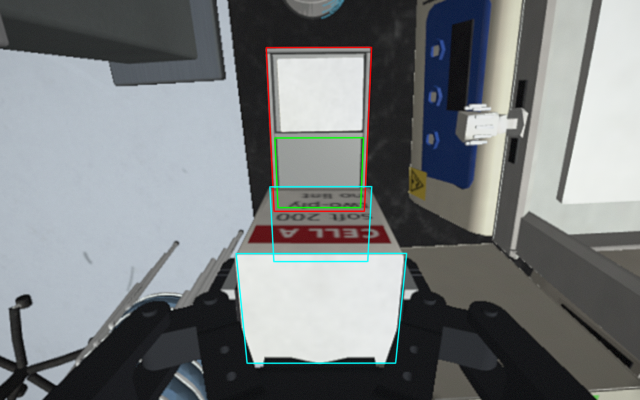

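w8: tray and bay overlays (320,172) and held carton (320,305) match; lower it.

Request:
{"op": "carry_out", "data": {
  "rows": [0.02, -0.01, 0.1, 0, 0, 0, 0.2, 0, 0, 0, 0.25, 0, 0, 0, 0.25, 0, 0, 0, 0.2, 0, 0, 0, 0.13, 0, 0, 0, 0.1, 0, 0, 0, 0.06, 0, 0, 0, 0.03, 0, 0, 0, 0, 0]
}}

```text
clock: 23.05
position: [0.458, -0.2976, 0.0436]
eef_rot: [0.724, 0.69, -0.0, 0.0]
wrist_force: [0.3, 0.0, -0.2]
finger_gap: 0.0594
gripper_force: 38.2
```

Request:
{"op": "carry_out", "data": {
  "rows": [0, 0, 0.02, 0, 0, 0, 0.01, 0, 0, 0, 0, 0, 0, 0, 0, 0]
}}

```text
clock: 23.38
position: [0.4584, -0.2971, 0.0412]
eef_rot: [0.724, 0.69, 0.0, 0.0]
wrist_force: [-0.0, 0.6, -1.1]
finger_gap: 0.0598
gripper_force: 38.2
```

Request:
{"op": "carry_out", "data": {
  "rows": [0, 0, 0.012, 0, 0, 0, 0, 0, 0, 0, 0, 0]
}}

```text
clock: 23.63
position: [0.4584, -0.2972, 0.0408]
eef_rot: [0.724, 0.69, 0.0, 0.001]
wrist_force: [-0.4, 0.7, 7.1]
finger_gap: 0.0595
gripper_force: 39.1
```

Request:
{"op": "carry_out", "data": {
  "rows": [0, 0, 0, 0, 0, 0, 0, 0, 0, 0, 0, 0, 0, 0, 0, 0, 0, 0, 0, 0, 0, 0, 0, 0, 0, 0, -0.15, 0, 0, 0, -0.3, 0, 0, 0, -0.38, 0, 0, 0, -0.38, 0],
  "hand": 85
}}

```text
clock: 24.47
position: [0.4573, -0.2966, 0.1613]
eef_rot: [0.724, 0.69, -0.0, -0.001]
wrist_force: [0.1, -0.6, -1.1]
finger_gap: 0.085
gripper_force: 0.0
```

Request:
{"op": "carry_out", "data": {
  "rows": [0, 0, -0.38, 0, 0, 0, -0.38, 0, 0.3, 0, -0.2, 0, 0.38, 0, 0, 0, 0.38, 0, 0, 0, 0.38, 0, 0, 0, 0.2, -0.08, 0, -0.014, 0, 0, 0, 0, 0, 0, 0, 0]
}}

```text
clock: 25.22
position: [0.4576, -0.1317, 0.2566]
eef_rot: [0.707, 0.707, -0.0, -0.0]
wrist_force: [0.2, 0.0, 1.1]
finger_gap: 0.0848
gripper_force: 0.0
```

```bash
python3 - <<'E'
from h import *
s=sense();print(s['position'],s['clock']);go(.461,-.134,.26,-90,s)
im=get_image('wrist')[...,::-1].copy();cv2.imwrite('pics/w9r.png',im)
L=[(ring(.461,-.134,.0,.0285),(255,255,0)),(ring(.461,-.134,.076,.0325),(0,255,0))]
a=im[60:260,200:440].copy();a=cv2.resize(a,None,fx=2.5,fy=2.5,interpolation=cv2.INTER_CUBIC);draw(a,'wrist',L,s,2.5,(200,60));cv2.imwrite('pics/w9.png',a)
E
```

```text
[ 0.45762646 -0.13165705  0.25663974] 25.2167
yaw -90.06 shift/0.1 (tool now) [-0.023  0.034 -0.034] turn/180 -0.0003 j7 0.21
```

View pics/w9.png

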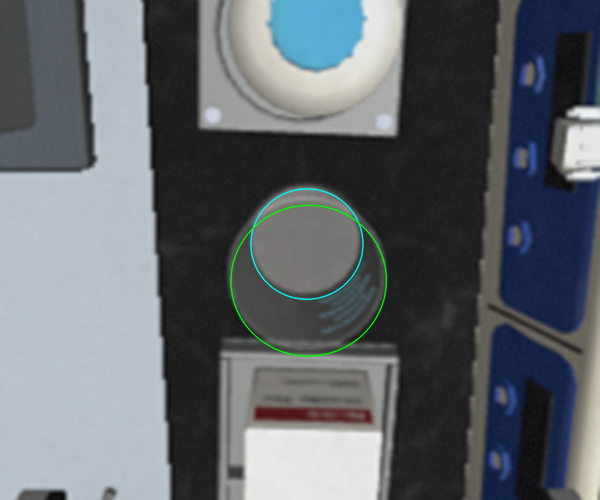

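w9: beaker base disc (307,240) matches, rim ~3 mm off in y only → beaker_up at (0.4605, −0.1315).

Request:
{"op": "carry_out", "data": {
  "rows": [0, 0.03, 0.15, 0, 0, 0, 0.3, 0, 0, 0, 0.35, 0, 0, 0, 0.35, 0, 0, 0, 0.35, 0, 0, 0, 0.3, 0, 0, 0, 0.25, 0, 0, 0, 0.15, 0, 0, 0, 0.06, 0, 0, 0, 0, 0]
}}

```text
clock: 26.1
position: [0.4603, -0.1343, 0.0292]
eef_rot: [0.709, 0.705, -0.001, -0.001]
wrist_force: [0.3, 0.4, 0.4]
finger_gap: 0.085
gripper_force: 0.0
```

Request:
{"op": "carry_out", "data": {
  "rows": [0, 0, 0, 0, 0, 0, 0, 0, 0, 0, 0, 0, 0, 0, 0, 0, 0, 0, 0, 0, 0, 0, 0, 0],
  "hand": 50,
  "newtons": 25
}}

```text
clock: 26.6
position: [0.4615, -0.1335, 0.0317]
eef_rot: [0.709, 0.706, 0.0, 0.001]
wrist_force: [-0.9, -0.7, 7.6]
finger_gap: 0.0641
gripper_force: 27.5
```

Request:
{"op": "carry_out", "data": {
  "rows": [0, 0, -0.1, 0, 0, 0, -0.2, 0, 0, 0, -0.25, 0, 0, 0, -0.25, 0, 0, 0, -0.25, 0, 0, 0, -0.25, 0, 0, 0, -0.25, 0, 0, 0, -0.2, 0, 0, 0, -0.1, 0, 0, 0, 0, 0]
}}

```text
clock: 27.43
position: [0.4622, -0.1331, 0.2185]
eef_rot: [0.708, 0.706, 0.002, 0.002]
wrist_force: [-0.7, -0.1, -1.3]
finger_gap: 0.0635
gripper_force: 27.8
```

```bash
python3 -c "
from h import *
s=sense();print(s['position'],s['finger_gap'],s['gripper_force']);go(.4693,.256,.2,-90)"
```

```text
[ 0.46221584 -0.13305289  0.21849187] 0.06354529718872808 27.84702681179624
yaw -90.21 shift/0.1 (tool now) [3.891 0.056 0.182] turn/180 -0.0011 j7 0.21
```

Request:
{"op": "carry_out", "data": {
  "rows": [0.1, 0, 0, 0, 0.2, 0, 0, 0, 0.3, 0, 0, 0, 0.3, 0, 0, 0, 0.3, 0, 0, 0, 0.3, 0, 0, 0, 0.3, 0, 0, 0, 0.3, 0, 0, 0, 0.3, 0, 0, 0, 0.3, 0, 0, 0]
}}

```text
clock: 28.27
position: [0.4602, 0.1392, 0.2145]
eef_rot: [0.708, 0.706, -0.001, -0.001]
wrist_force: [1.1, -0.5, -0.3]
finger_gap: 0.0641
gripper_force: 27.8
```

Request:
{"op": "carry_out", "data": {
  "rows": [0.3, 0.01, 0, 0, 0.3, 0.01, 0, 0, 0.25, 0.01, 0, 0, 0.2, 0.01, 0, 0, 0.15, 0.01, 0, 0, 0, 0, 0, 0, 0, 0, 0, 0]
}}

```text
clock: 28.85
position: [0.4664, 0.2572, 0.2147]
eef_rot: [0.708, 0.706, -0.001, -0.0]
wrist_force: [0.1, -0.6, -1.1]
finger_gap: 0.0636
gripper_force: 27.8
```

```bash
python3 - <<'E'
from h import *
s=sense();im=get_image('wrist')[...,::-1].copy();cv2.imwrite('pics/w10r.png',im);g=cv2.cvtColor(im,cv2.COLOR_BGR2GRAY)
print(s['position'],s['clock']);go(.4693,.256,.04,-90,s)
q=proj('wrist',[[.4693,.256,.011],[.4693,.256+.047,.011],[.4693,.256-.047,.011],[.4693+.047,.256,.011],[.4693-.047,.256,.011]],s);print('dish',q.round(1))
r=int(q[3][1]);print('row',r,g[r,int(q[4][0])-14:int(q[4][0])+10],g[r,int(q[3][0])-10:int(q[3][0])+14])
c=int(q[1][0]);print('col',g[int(q[1][1])-14:int(q[1][1])+10,c])
p=s['position'];b=p+[0,.002,-.0315]
print('pred base',proj('wrist',[b,b+[0,.0285,0],b+[0.0285,0,0]],s).round(1),'rim',proj('wrist',[b+[0,.0325,.076],b+[0,-.0325,.076]],s).round(1))
E
```

```text
[0.46643821 0.25720381 0.21474004] 28.85
yaw -90.13 shift/0.1 (tool now) [-0.01   0.032  1.747] turn/180 -0.0007 j7 -0.49
dish [[322.8 166.5]
 [323.  123.5]
 [322.7 206.1]
 [365.1 166.5]
 [280.6 166.5]]
row 166 [ 38  36  34  38  36  32  38  38  38  37  36  37  38  36  32  34  82 168
 225 230 220 191 181 214] [223 222 221 222 225 205 149 135 190 225 227 186 100  40  35  35  38  36
  39  38  39  39  39  40]
col [ 38  37  37  38  36  38  38  35  37  37  37  38  32  48 131 223 231 227
 214 192 225 231 230 230]
pred base [[320.6 228.9]
 [320.6 183.2]
 [368.2 228.9]] rim [[321.  235.4]
 [320.9 379.6]]
```

Request:
{"op": "carry_out", "data": {
  "rows": [-0.03, 0.04, 0.1, 0, 0, 0, 0.2, 0, 0, 0, 0.25, 0, 0, 0, 0.25, 0, 0, 0, 0.25, 0, 0, 0, 0.25, 0, 0, 0, 0.2, 0, 0, 0, 0.12, 0, 0, 0, 0.08, 0, 0, 0, 0.04, 0]
}}

```text
clock: 29.73
position: [0.4714, 0.2529, 0.0407]
eef_rot: [0.709, 0.705, -0.001, 0.0]
wrist_force: [0.9, -0.2, -0.3]
finger_gap: 0.0639
gripper_force: 27.8
```

Request:
{"op": "carry_out", "data": {
  "rows": [0, 0, 0, 0, 0, 0, 0, 0, 0, 0, 0, 0]
}}

```text
clock: 29.98
position: [0.4721, 0.2544, 0.0425]
eef_rot: [0.708, 0.706, 0.001, 0.0]
wrist_force: [-0.2, 0.4, 0.0]
finger_gap: 0.0636
gripper_force: 27.8
```

Request:
{"op": "carry_out", "data": {
  "rows": [0, 0, 0.03, 0, 0, 0, 0.02, 0, 0, 0, 0, 0, 0, 0, 0, 0]
}}

```text
clock: 30.32
position: [0.4713, 0.2542, 0.0367]
eef_rot: [0.708, 0.706, 0.0, -0.0]
wrist_force: [-0.2, -0.2, -0.6]
finger_gap: 0.064
gripper_force: 27.8
```

Request:
{"op": "carry_out", "data": {
  "rows": [0, 0, 0.01, 0, 0, 0, 0.01, 0, 0, 0, 0, 0, 0, 0, 0, 0]
}}

```text
clock: 30.65
position: [0.4715, 0.2543, 0.0357]
eef_rot: [0.708, 0.706, 0.0, -0.0]
wrist_force: [-2.1, -0.6, 10.8]
finger_gap: 0.0639
gripper_force: 28.1
```

```bash
cat >> h.py <<'E'
def avg(n=8):
    P=[]
    for i in range(n): P.append(sense()['position']);get_image('top')
    print('avg',np.mean(P,0).round(4),np.std(P,0).round(4))
E
python3 -c "
from h import *
avg()"
```

```text
avg [0.4714 0.2543 0.0357] [0. 0. 0.]
```

Request:
{"op": "carry_out", "data": {
  "rows": [0, 0, 0, 0, 0, 0, 0, 0, 0, 0, 0, 0, 0, 0, 0, 0, 0, 0, 0, 0, 0, 0, 0, -0.038, 0, 0, 0, -0.038, 0, 0, 0, -0.038, 0, 0, 0, -0.038, 0, 0, 0, -0.038],
  "hand": 85
}}

```text
clock: 31.88
position: [0.4714, 0.2541, 0.0345]
eef_rot: [0.467, 0.884, -0.0, 0.0]
wrist_force: [0.9, 0.6, 1.2]
finger_gap: 0.0848
gripper_force: 0.0
```

Request:
{"op": "carry_out", "data": {
  "rows": [0, 0, 0, -0.038, 0, 0, 0, -0.038, 0, 0, 0, -0.038, 0, 0, 0, -0.038, 0, 0, 0, -0.038, 0, 0, 0, -0.038, 0, 0, 0, -0.038, 0, 0, 0, -0.044, 0, 0, 0, 0, 0, 0, 0, 0]
}}

```text
clock: 32.72
position: [0.4714, 0.2539, 0.0345]
eef_rot: [0.01, 1.0, 0.0, -0.0]
wrist_force: [1.0, 0.0, 0.1]
finger_gap: 0.0849
gripper_force: 0.0
```

```bash
python3 -c "
from h import *
avg(4);go(.4715,.2562,.036)"
```

```text
avg [0.4714 0.254  0.0345] [0. 0. 0.]
yaw -1.07 shift/0.1 (tool now) [-0.001  0.021 -0.014] turn/180 -0.006 j7 0.42
```

Request:
{"op": "carry_out", "data": {
  "rows": [0, 0.021, 0, -0.006, 0, 0, 0, 0, 0, 0, 0, 0, 0, 0, 0, 0, 0, 0, 0, 0, 0, 0, 0, 0, 0, 0, 0, 0],
  "hand": 55,
  "newtons": 20
}}

```text
clock: 33.5
position: [0.4715, 0.2568, 0.0349]
eef_rot: [-0.001, 1.0, 0.001, 0.0]
wrist_force: [-0.9, 0.4, 6.1]
finger_gap: 0.0637
gripper_force: 21.6
```

```bash
python3 -c "
from h import *
avg(4);s=sense();print(s['finger_gap'],s['gripper_force'],s['wrist_force'])"
```

```text
avg [0.4714 0.2568 0.0349] [0. 0. 0.]
0.0635062792169313 21.570258136562188 [-1.31296269  1.18099622  6.36054156]
```

Request:
{"op": "carry_out", "data": {
  "rows": [0, 0, 0, 0, 0, 0, 0, 0, 0, 0, 0, 0, 0, 0, 0, 0, 0, 0, 0, 0, 0, 0, -0.2, 0, 0, 0, -0.35, 0, 0, 0, -0.38, 0, 0, 0, -0.38, 0, 0, 0, -0.3, 0],
  "hand": 85
}}

```text
clock: 34.53
position: [0.4716, 0.2564, 0.1982]
eef_rot: [-0.001, 1.0, 0.001, 0.001]
wrist_force: [0.0, 0.5, 0.5]
finger_gap: 0.0848
gripper_force: 0.0
```

Request:
{"op": "carry_out", "data": {
  "rows": [0.03, -0.3, 0, 0, 0.03, -0.35, 0, 0, 0.03, -0.35, 0, 0, 0.03, -0.25, 0, 0, 0, 0, 0, 0, 0, 0, 0, 0]
}}

```text
clock: 35.03
position: [0.4595, 0.1293, 0.1955]
eef_rot: [0.001, 1.0, -0.001, -0.0]
wrist_force: [1.1, -0.2, 0.4]
finger_gap: 0.0849
gripper_force: 0.0
```

```bash
python3 - <<'E'
from h import *
s=sense();print(s['position'],s['clock']);go(.459,.13,.03,0,s)
im=get_image('wrist')[...,::-1].copy();cv2.imwrite('pics/w11.png',im);g=cv2.GaussianBlur(cv2.cvtColor(im,cv2.COLOR_BGR2GRAY),(3,3),0)
q=proj('wrist',[[.459,.13,.076],[.459,.13+.0285,.076],[.459,.13-.0285,.076],[.459+.0285,.13,.076],[.459-.0285,.13,.076]],s);print(q.round(1))
r=int(q[1][1]);print(int(q[2][0])-12,g[r,int(q[2][0])-12:int(q[2][0])+12],int(q[1][0])-12,g[r,int(q[1][0])-12:int(q[1][0])+12])
c=int(q[0][0]);print(int(q[4][1])-12,g[int(q[4][1])-12:int(q[4][1])+12,c],int(q[3][1])-12,g[int(q[3][1])-12:int(q[3][1])+12,c])
E
```

```text
[0.45947899 0.12925746 0.19553605] 35.0333
yaw -0.09 shift/0.1 (tool now) [0.004 0.009 1.655] turn/180 -0.0005 j7 0.74
[[319.2 188.1]
 [352.3 188.1]
 [286.1 188.1]
 [319.2 218.7]
 [319.2 155.4]]
274 [ 47  46  47  48  48  48  46  45  45  45  45  44  44  47  57  79 109 140
 161 169 169 169 170 170] 340 [167 163 158 154 152 150 149 149 149 148 150 157 162 157 144 132 111  78
  52  44  45  46  45  44]
143 [ 84  83  83  82  81  81  82  82  83  83  84  86  89  93 105 130 157 169
 170 169 169 169 170 170] 206 [168 167 166 165 164 162 160 159 158 160 161 147 108  66  44  41  42  42
  42  43  44  45  45  44]
```

Request:
{"op": "carry_out", "data": {
  "rows": [-0.005, 0.043, 0.1, 0, 0, 0, 0.25, 0, 0, 0, 0.3, 0, 0, 0, 0.3, 0, 0, 0, 0.3, 0, 0, 0, 0.22, 0, 0, 0, 0.12, 0, 0, 0, 0.05, 0, 0, 0, 0, 0, 0, 0, 0, 0]
}}

```text
clock: 35.92
position: [0.4601, 0.1367, 0.0315]
eef_rot: [-0.002, 1.0, 0.0, 0.0]
wrist_force: [0.7, 0.4, 0.3]
finger_gap: 0.0851
gripper_force: 0.0
```

Request:
{"op": "carry_out", "data": {
  "rows": [0, 0, 0, 0, 0, 0, 0, 0, 0, 0, 0, 0, 0, 0, 0, 0, 0, 0, 0, 0, 0, 0, 0, 0, 0, 0, 0, 0],
  "hand": 50,
  "newtons": 20
}}

```text
clock: 36.5
position: [0.4608, 0.1357, 0.0327]
eef_rot: [-0.001, 1.0, 0.001, 0.001]
wrist_force: [-1.3, -0.0, 6.3]
finger_gap: 0.0592
gripper_force: 20.7
```

Request:
{"op": "carry_out", "data": {
  "rows": [0, 0, 0, 0, 0, 0, 0, 0, 0, 0, 0, 0, 0, 0, 0, 0, 0, 0, 0, 0, 0, 0, 0, 0.038, 0, 0, 0, 0.038, 0, 0, 0, 0.038, 0, 0, 0, 0.038, 0, 0, 0, 0.038],
  "hand": 85
}}

```text
clock: 37.33
position: [0.4601, 0.1355, 0.0315]
eef_rot: [0.296, 0.955, 0.0, -0.0]
wrist_force: [-0.6, -0.2, 0.2]
finger_gap: 0.085
gripper_force: 0.0
```

Request:
{"op": "carry_out", "data": {
  "rows": [0, 0, 0, 0.038, 0, 0, 0, 0.038, 0, 0, 0, 0.038, 0, 0, 0, 0.038, 0, 0, 0, 0.038, 0, 0, 0, 0.038, 0, 0, 0, 0.038, 0, 0, 0, 0.043, 0, 0, 0, 0, 0, 0, 0, 0]
}}

```text
clock: 38.17
position: [0.4601, 0.1355, 0.0315]
eef_rot: [0.701, 0.714, -0.0, -0.0]
wrist_force: [-0.2, 0.5, -0.4]
finger_gap: 0.0849
gripper_force: 0.0
```

```bash
python3 -c "
from h import *
avg(4);go(.46,.1335,.032,-90)"
```

```text
avg [0.4601 0.1355 0.0315] [0. 0. 0.]
yaw -89.04 shift/0.1 (tool now) [-0.02  -0.002 -0.004] turn/180 0.0053 j7 -0.29
```

Request:
{"op": "carry_out", "data": {
  "rows": [0, 0, 0, 0.005, 0, 0, 0, 0, 0, 0, 0, 0, 0, 0, 0, 0, 0, 0, 0, 0, 0, 0, 0, 0, 0, 0, 0, 0, 0, 0, 0, 0],
  "hand": 50,
  "newtons": 25
}}

```text
clock: 39.03
position: [0.46, 0.1355, 0.0319]
eef_rot: [0.707, 0.707, 0.0, -0.0]
wrist_force: [-0.8, -0.4, 5.9]
finger_gap: 0.0599
gripper_force: 26.2
```

```bash
python3 -c "
from h import *
avg(3);s=sense();print(s['finger_gap'],s['gripper_force'])"
```

```text
avg [0.46   0.1355 0.0319] [0. 0. 0.]
0.05988459254041388 26.206100107592647
```

Request:
{"op": "carry_out", "data": {
  "rows": [0, 0, -0.1, 0, 0, 0, -0.2, 0, 0, 0, -0.25, 0, 0, 0, -0.25, 0, 0, 0, -0.25, 0, 0, 0, -0.2, 0, 0, 0, -0.1, 0, 0, 0, 0, 0, 0, 0, 0, 0]
}}

```text
clock: 39.93
position: [0.4602, 0.1355, 0.1671]
eef_rot: [0.707, 0.707, 0.001, 0.0]
wrist_force: [-0.3, -0.2, -0.7]
finger_gap: 0.0596
gripper_force: 27.9
```

```bash
python3 -c "
from h import *
avg(3);go(.4714,.2568,.13,-90)"
```

```text
avg [0.4598 0.1354 0.1665] [0.0003 0.0001 0.0005]
yaw -90.03 shift/0.1 (tool now) [1.216 0.12  0.356] turn/180 -0.0002 j7 -0.31
```

Request:
{"op": "carry_out", "data": {
  "rows": [0.1, 0.01, 0, 0, 0.2, 0.02, 0, 0, 0.22, 0.025, 0, 0, 0.22, 0.025, 0, 0, 0.2, 0.02, 0, 0, 0.15, 0.015, 0, 0, 0.1, 0.003, 0, 0, 0.024, 0, 0, 0, 0, 0, 0, 0, 0, 0, 0, 0]
}}

```text
clock: 40.92
position: [0.4717, 0.2557, 0.1663]
eef_rot: [0.708, 0.707, -0.001, 0.0]
wrist_force: [-0.9, -0.2, -0.7]
finger_gap: 0.0598
gripper_force: 27.9
```

```bash
python3 -c "
from h import *
avg(6);go(.4714,.2567,.113,-90)"
```

```text
avg [0.472  0.2556 0.1665] [0.0002 0.0002 0.0002]
yaw -90.1 shift/0.1 (tool now) [ 0.006 -0.007  0.537] turn/180 -0.0006 j7 -0.48
```

Request:
{"op": "carry_out", "data": {
  "rows": [0.009, -0.006, 0.08, 0, 0, 0, 0.12, 0, 0, 0, 0.12, 0, 0, 0, 0.08, 0, 0, 0, 0.05, 0, 0, 0, 0.03, 0, 0, 0, 0, 0, 0, 0, 0, 0]
}}

```text
clock: 41.88
position: [0.4716, 0.2578, 0.1187]
eef_rot: [0.707, 0.707, 0.0, 0.0]
wrist_force: [0.2, 0.6, -0.6]
finger_gap: 0.06
gripper_force: 27.9
```

```bash
python3 -c "
from h import *
avg(4);go(.4714,.2567,.1119,-90);print(sense()['wrist_force'])"
```

```text
avg [0.4717 0.2579 0.1189] [0.0001 0.0001 0.0001]
yaw -90.04 shift/0.1 (tool now) [-0.012 -0.003  0.072] turn/180 -0.0002 j7 -0.47
[-1.32464458  0.47656272 -0.88393701]
```

Request:
{"op": "carry_out", "data": {
  "rows": [-0.012, -0.003, 0.02, 0, 0, 0, 0.02, 0, 0, 0, 0.01, 0, 0, 0, 0, 0, 0, 0, 0, 0, 0, 0, 0, 0]
}}

```text
clock: 42.58
position: [0.4711, 0.2566, 0.1136]
eef_rot: [0.707, 0.707, 0.0, -0.0]
wrist_force: [-0.5, -0.4, -0.2]
finger_gap: 0.0597
gripper_force: 27.9
```

```bash
python3 -c "
from h import *
avg(4);go(.4714,.2567,.1119,-90);print(sense()['wrist_force'])"
```

```text
avg [0.4712 0.2566 0.1136] [0. 0. 0.]
yaw -90.03 shift/0.1 (tool now) [0.001 0.002 0.017] turn/180 -0.0002 j7 -0.47
[ 0.3727168   0.00285183 -0.52681069]
```

Request:
{"op": "carry_out", "data": {
  "rows": [0, 0.001, 0.012, 0, 0, 0, 0, 0, 0, 0, 0, 0]
}}

```text
clock: 43.03
position: [0.4712, 0.2565, 0.1123]
eef_rot: [0.707, 0.707, -0.0, -0.0]
wrist_force: [0.1, -0.5, -0.4]
finger_gap: 0.0597
gripper_force: 27.9
```

Request:
{"op": "carry_out", "data": {
  "rows": [0, 0, 0.007, 0, 0, 0, 0, 0, 0, 0, 0, 0]
}}

```text
clock: 43.28
position: [0.4712, 0.2566, 0.1117]
eef_rot: [0.707, 0.707, 0.0, -0.0]
wrist_force: [-0.8, -0.5, 0.0]
finger_gap: 0.0601
gripper_force: 27.9
```

Request:
{"op": "carry_out", "data": {
  "rows": [0, 0, 0.006, 0, 0, 0, 0, 0, 0, 0, 0, 0]
}}

```text
clock: 43.53
position: [0.4713, 0.2566, 0.1113]
eef_rot: [0.707, 0.707, 0.0, 0.0]
wrist_force: [-1.4, 0.4, 2.1]
finger_gap: 0.0597
gripper_force: 28.2
```

Request:
{"op": "carry_out", "data": {
  "rows": [0, 0, 0.004, 0, 0, 0, 0, 0, 0, 0, 0, 0]
}}

```text
clock: 43.78
position: [0.4713, 0.2566, 0.1112]
eef_rot: [0.707, 0.707, 0.0, -0.0]
wrist_force: [-0.5, -0.4, 5.6]
finger_gap: 0.0599
gripper_force: 28.6
```

Request:
{"op": "carry_out", "data": {
  "rows": [0, 0, 0, 0, 0, 0, 0, 0, 0, 0, 0, 0, 0, 0, 0, 0, 0, 0, 0, 0],
  "hand": 64,
  "newtons": 20
}}

```text
clock: 44.2
position: [0.4712, 0.2565, 0.1105]
eef_rot: [0.707, 0.707, -0.0, -0.0]
wrist_force: [-0.3, 0.0, 0.4]
finger_gap: 0.0644
gripper_force: 0.0
```

Request:
{"op": "carry_out", "data": {
  "rows": [0, 0, 0, 0, 0, 0, 0, 0, 0, 0, 0, 0, 0, 0, 0, 0, 0, 0, 0, 0],
  "hand": 85
}}

```text
clock: 44.62
position: [0.4712, 0.2566, 0.1107]
eef_rot: [0.707, 0.707, 0.0, -0.0]
wrist_force: [-0.6, -0.5, 0.1]
finger_gap: 0.085
gripper_force: 0.0
```

Request:
{"op": "carry_out", "data": {
  "rows": [0, 0, -0.1, 0, 0, 0, -0.2, 0, 0, 0, -0.3, 0, 0, 0, -0.3, 0, 0, 0, -0.3, 0, 0, 0, -0.2, 0, 0, 0, -0.1, 0, 0, 0, 0, 0, 0, 0, 0, 0]
}}

```text
clock: 45.37
position: [0.4713, 0.2566, 0.2614]
eef_rot: [0.707, 0.707, 0.001, 0.0]
wrist_force: [0.3, 0.5, 0.5]
finger_gap: 0.0848
gripper_force: 0.0
```

```bash
python3 - <<'E'
from h import *
s=sense();im=get_image('wrist')[...,::-1].copy();cv2.imwrite('pics/w12.png',im);g=cv2.GaussianBlur(cv2.cvtColor(im,cv2.COLOR_BGR2GRAY),(3,3),0)
print(s['position'],s['clock'],s['wrist_force'])
x,y=.4713,.2567
q=proj('wrist',[[x,y,.156],[x+.0285,y,.156],[x-.0285,y,.156],[x,y+.0285,.156],[x,y-.0285,.156]],s);print(q.round(1))
r=int(q[0][1]);a,b=int(q[2][0])-12,int(q[1][0])-12;print(a,g[r,a:a+24],b,g[r,b:b+24])
c=int(q[0][0]);a,b=int(q[3][1])-12,int(q[4][1])-12;print(a,g[a:a+24,c],b,g[b:b+24,c])
t=get_image('top')[...,::-1];cv2.imwrite('pics/t2.png',t);gt=cv2.cvtColor(t,cv2.COLOR_BGR2GRAY)
for n,P in dict(tall=[.4581,-.033,.145],small=[.4601,.042,.11],carton=[.458,-.2955,.084],parked=[.46,-.223,.082]).items():
    u=proj('top',P)[0];i,j=u.round().astype(int);print(n,u.round(1),t[j,i],gt[j,i-14:i+15:2])
E
```

```text
[0.47125131 0.25656608 0.26140519] 45.3667 [0.27154814 0.48934122 0.4905217 ]
[[320.1 193.4]
 [354.9 193.4]
 [285.3 193.3]
 [320.1 159.1]
 [320.  225.3]]
273 [ 32  32  31  32  32  32  31  32  33  35  39  50  70  97 119 129 130 129
 129 128 128 129 130 131] 342 [112 112 112 111 111 111 111 111 111 109  99  80  56  39  33  32  32  32
  32  32  33  33  32  32]
147 [171 168 169 170 173 171 167 176 187 191 194 197 203 212 220 223 223 223
 223 223 223 223 223 223] 213 [114 114 113 113 114 114 114 116 117 104  75  46  35  35  36  37  37  37
  37  37  37  38  39  39]
tall [295.9 210.8] [195 156  65] [139 148 152 160 192 177 134 133 133 132 145 197 177 129 144]
small [271.3 211.2] [119  58  49] [ 38  36  35  76 153 182  96  62  59  82 183 185 133 149 148]
carton [383.8 215.4] [208 208 208] [144 141  84 157 204 204 204 208 208 207 207 190  85  36  37]
parked [359.7 214.4] [205 205 206] [103 158 125 156 205 205 207 205 208 208 208 188 142 140  84]
```

```bash
python3 -c "
from station import *
print(job_done())"
```

```text
the job is handed in; nothing more can be done
None
```

The job is handed in at about 45 s of the 120 s allowed: both bottles are in their wells, the loose carton is in the empty bay, and the mouth-down beaker is stacked rim on rim on the other in the dish; a last numeric image check showed all of it standing in place, but no verdict came back.

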